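Open the dust hood to its working height and start the fan

TASK

Push the dust hood's sliding window up from beneath its lip, with your fingertips and without gripping it or pressing on its top, until the top of the lip is level with the pointer clipped to the hood's post, and leave it standing there. Then press the steel button on the fan's switch box fully down with a fingertip and let it go. Leave the ink jars, cup, stamp, brush and finds tray where they stand.

Things in the scene. Friction and masses are not known exactly. Their poses are not given: they have to be found in the camera images.
- hood: Dust hood, clear panes on an aluminium frame, 360 mm wide (y), 450 mm tall, its front (-x) towards the robot; origin under the middle of its base; z up. Its lower front is closed by the window, a clear framed sash 296 mm wide that slides straight up (at rest, shut, on a 60 mm plinth). The bench before the middle of the lip is clear for 90 mm to either side, and below the lip there is free air down to the bench.
- lip (a point): Middle of the front edge of the window's lip, at the height of its top face. The lip is an aluminium ledge on the bottom rail: 260 mm wide, projecting 44 mm from the rail towards the robot, 20 mm thick: its underside lies 20 mm below this point, 110 to 150 mm above the bench at the start. Axes: x level, into the hood, square to the window; y along the lip; z up.
- window (a joint): Height of the window above its shut position, m, 0 (shut) to 0.20 (top stop), moving straight up. It is counterweighted: it takes about 4 to 8 N upward to move slowly, stays where it is left, and coasts only a few mm if pushed slowly. Fingers wedged slantwise against the lip drag it down if drawn straight down: back off towards the robot and down.
- lip_cap: The top layer of the lip: a strip 36 mm deep, 260 mm wide and 8 mm thick, of the same aluminium, set back 6 mm from the lip's front edge; origin at the middle of its underside. It is not to be pressed or gripped.
- pointer_tip (a point): Tip of the dark steel pointer, a clamp 30 x 24 mm with a wedge, on the front post at the robot's right-hand end of the lip. The wedge points along the lip (hood's +y); its level edge, 30 mm deep, lies 10 mm from the lip's end. This point is the front end of that edge; its height, 210 to 280 mm above the bench, is where the lip's top face must come. Axes as the lip's.
- fan_button (a joint): Travel of the fan button, m, 0 (released) to 0.006 (fully down); sprung, about 1.5 N to start and 5 N fully down.
- fan_button_top (a point): Centre of the top face of the fan button, moving with it: a round flat steel push button 30 mm across in a black collar 46 mm across, pressed straight down; released, it stands 10 mm proud of the collar, on top of a fixed grey switch box 80 x 70 x 45 mm high, to the left or right in front of the hood.
- tin_cup: Red open tin cup, 72 mm across, 55 mm tall, bystander; origin at the centre of its underside. It stands on the side of the hood opposite the switch box.
- ink_black: Ink jar with black cap, 42 mm across, 58 mm tall, bystander near the left end of the lip; origin under its centre.
- ink_white: White ink jar with black cap, 46 mm across, 52 mm tall, bystander near the right end of the lip; origin under its centre.
- stamp: Stamp with a wooden plate 60 x 90 mm and a blue handle, 80 mm tall, bystander; origin under its centre.
- brush: Brush with red handle, 160 mm long, lying along its x axis, bystander.
- finds_tray: Green tray of sherds 140 x 220 x 40 mm, inside the hood, bystander; origin under its centre.
There are look-alikes about, which are no part of the job. Several things look just like the part that bears fan_button: the one meant starts farthest to the robot's right.

How it is judged:
By the outcome, as a careful person would: the job done as asked, in the order asked, and still so for the second after the job is handed in, with the robot touching nothing.
It also fails if it takes over 51 s, if anything falls off the work surface, if the arm or the gripper's body presses on something with over 40 N, if the wrist force passes 120 N, or if a joint passes its speed limit or range.

ROBOT

A 7-joint arm with a two-finger parallel gripper is mounted at the origin on the work surface. World frame = base frame: x ahead of the robot, y to its left, z up, the work surface at z = 0. Lengths are in m, angles in rad, forces in N, time in s.
With the tool pointing down it reaches from about 0.4 to 0.85 m from the base axis. Payload 10.4 kg.
Tool frame: the origin (TCP) lies on the centre line of the jaws, within the pads' length; the fingertips stand 17 mm ahead of it and the grasp point (between the pads) lies 2 mm behind it; z points along the fingers, y is the line along which they close (so a half turn about z gives the same grasp; the last joint's range is limited). The gripper opens to 87 mm and grips with 3 to 60 N. Pads are 19 mm wide; open, the fingers measure 117 mm over their backs; the gripper's body (75 mm by 190 mm) begins 51 mm behind the grasp point.
Start: joints at [1.254, 0.332, -0.065, 1.46, 0.022, 1.35, -0.088], TCP at [0.181, -0.598, 0.24] pointing down, gripper open.
Joint ranges: [-2.6, 2.6], [-0.5, 2.12], [-1.47, 1.34], [0.16, 2.42], [-1.27, 4.41], [0.06, 2.06], [-2.6, 2.6]. Speed limits (rad/s): [2.22, 2.22, 2.79, 2.79, 3.14, 3.14, 3.14].

INTERFACE

Orientations are given as a rotation vector (axis times angle).
In Python, from cell import r, cams gives the robot as it stands. The module is installed in compiled form; this text tells all that it offers.
- The arm moves only by the tool drive_tool, never from a script. Its arguments are lists of equal length, an entry for each row: "delta_pos": the shift along the world's x, y, z in units of 0.3 m (1.0 is 0.3 m), a list of three; "rot": the turn, a rotation vector about the world's x, y, z in units of 0.08 rad (1.0 is 0.08 rad), a list of three; "fingers": the opening, from -1 (shut) to 1 (fully open), so that 0 is half open. In form: {"delta_pos": [[dx, dy, dz], ...], "rot": [[wx, wy, wz], ...], "fingers": [fingers, ...]}. A call has exactly 5 rows; each row shifts and turns the commanded pose from where the row before left it; what a row does not reach is not made up. A row lasts 1/10 s, in which the tool goes at most 50 mm and 8.59 degrees, less where a joint would pass 70% of its speed; a pose out of reach is approached as far as the arm can. A call with a number of a shift or a turn outside -1 to 1 is refused whole. A call with a gripper value outside its range is refused whole. The fingers move at their own pace and stop on an object; "grip_force" is the grip in N (left out, the last holds). Time passes only in rows, so rows that do not move let the fingers close, or fill a call up. It gives the time, the measured TCP pose, the force, the opening and the grip force at its end, in the units of the state.
- r.read_state(): the state, without advancing time (a new reading comes with each control period).
- cams.grab_frame(name): name is "scene" or "top"; returns the picture (480x640x3 uint8, red, green, blue); there is no depth.
- cams.camera_info(name): a dict with "fx", "fy", "cx", "cy" (pixels), "position" and "attitude" of the camera in the world. Camera axes: x right, y down, z forward; pixel columns grow to the right and rows downward; lengths in m; the calibration is good to about 2 mm. A picture is of the moment at which its call begins. camera_info takes no time and is no camera call.
- r.job_done(): hands the job in; it is judged then, once.
Trained networks look in the newest picture that a camera, given by its name, has taken for a name from the list of things; names that differ only in an ending like _2 or _b are one class to them, and where a whole thing is asked for, a point or a joint stands for the part that bears it (a point fixed in the world has none). Each returns a list of dicts, best first, with "confidence" (0 to 1); they miss things now and then, are a little off and sometimes report something else, mostly with a low value. They report only what shows in the picture. A call takes as long as a camera call. They do not tell look-alikes from the thing itself.
- cams.recognise(camera, thing): "centre" ([x, y, z] in m, in the coordinates of the camera as it stood for that picture, good to about 4 mm: the middle of the surface that is visible of it).
- cams.outline_of(camera, thing): "region" (480x640 bool, what is visible of it).
- cams.place_of(camera, thing): "centre" ([x, y, z] in m, in the coordinates of the camera as it stood for that picture, good to about 4 mm: a listed point, or the origin of a listed thing).
The state is a dict: "t": time; "joints": joint angles; "qd": joint speeds; "joint_efforts": joint torques, N m; "eef_pos": TCP position; "tcp_rot": TCP orientation; "ft_force": force on the tool from outside, world axes, zero at the start; "wrist_torque": the same for the moment, N m; "finger_gap": opening from 0.0 (shut) to 1.0 (fully open); "gripper_force": force on a finger pad.
Only numpy, scipy, OpenCV 4.12 (cv2) and the standard library are available. Lean on these libraries where they do the work, as an engineer would, in place of code of your own. Each camera call takes 0.05 s, during which the arm holds its last target. There are 200 camera calls.

## Working session

There is one attempt and no reset: what is moved stays moved. The work goes in short steps, Python scripts to look and compute and a tool call to move; the robot and the scene stay as the last step left them, time stands still between calls to the robot, and variables do not carry over. Pictures are saved under pics/ and viewed, at most 10 in all, crops included, and the job is handed in when it is done.

Besides the shell and the picture viewer there is one more tool, called as name(argument=value, ...), one argument or row to a line, values as JSON. drive_tool: Moves the arm, as the interface text tells. Shifts and turns lie within -1 to 1; 1 stands for 0.3 m of shift or 0.08 rad of turn. Its arguments: {"type":"object","properties":{"delta_pos":{"type":"array"},"rot":{"type":"array"},"fingers":{"type":"array"},"grip_force":{"type":"number"}},"required":["delta_pos","rot","fingers"]}

```bash
mkdir -p pics
cat > h.py <<'E'
import numpy as np, cv2
from scipy.spatial.transform import Rotation as R
from cell import r, cams
def T(cam):
    i=cams.camera_info(cam); a=np.array(i["attitude"],float)
    M=a if a.shape==(3,3) else (R.from_rotvec(a).as_matrix() if a.size==3 else R.from_quat(a).as_matrix())
    return i,M,np.array(i["position"])
def w(cam,p):
    i,M,o=T(cam); return M@np.array(p)+o
def px(cam,p):
    i,M,o=T(cam); c=M.T@(np.array(p)-o); return i["fx"]*c[0]/c[2]+i["cx"], i["fy"]*c[1]/c[2]+i["cy"]
def places(cam,things):
    for t in things:
        for d in cams.place_of(cam,t): print(cam,t,round(d["confidence"],2),w(cam,d["centre"]).round(4))
def grab(cam,n):
    im=cams.grab_frame(cam); cv2.imwrite(f"pics/{n}.png",im[:,:,::-1]); return im
E
python3 - <<'E'
from h import *
for c in("scene","top"):
    print(cams.camera_info(c)); grab(c,c+"0")
    places(c,["hood","lip","pointer_tip","fan_button_top"])
places("scene",["tin_cup","ink_black","ink_white","stamp","brush"])
s=r.read_state();print(s["t"],s["eef_pos"],s["tcp_rot"],s["finger_gap"])
E
```

```text
{'fx': 550.585332783752, 'fy': 550.585332783752, 'cx': 316.3254769572566, 'cy': 244.88358399269868, 'position': array([0.23901089, 0.77520056, 0.96729776]), 'attitude': array([-0.51717524,  2.69556566, -1.15045444])}
scene hood 0.93 [0.765  0.0603 0.0014]
scene lip 0.85 [0.5549 0.0474 0.1656]
scene pointer_tip 0.5 [ 0.5766 -0.0949  0.257 ]
scene pointer_tip 0.43 [ 0.5478  0.4018 -0.0022]
scene fan_button_top 0.58 [ 0.3723 -0.1944  0.0652]
scene fan_button_top 0.57 [ 0.5447 -0.2322  0.0686]
scene fan_button_top 0.46 [ 0.4334 -0.3197  0.0696]
{'fx': 552.1931409881113, 'fy': 552.1931409881113, 'cx': 317.0745868683393, 'cy': 238.0884158694353, 'position': array([ 0.51108497, -0.00293856,  1.48197072]), 'attitude': array([-2.18129336,  2.21438952, -0.04114998])}
top lip 0.69 [0.5645 0.0439 0.1706]
top lip 0.31 [ 0.4379 -0.3204  0.0677]
top pointer_tip 0.68 [ 0.5758 -0.0892  0.2556]
top fan_button_top 0.69 [ 0.4363 -0.3217  0.0668]
top fan_button_top 0.65 [ 0.3781 -0.1972  0.0641]
top fan_button_top 0.53 [ 0.5493 -0.2388  0.0672]
scene tin_cup 0.62 [ 0.4204  0.3364 -0.0009]
scene tin_cup 0.46 [0.7647 0.0321 0.0626]
scene ink_black 0.77 [ 0.5242  0.1644 -0.001 ]
scene ink_white 0.8 [ 0.5357 -0.0723  0.0007]
scene stamp 0.83 [ 5.464e-01  4.004e-01 -3.000e-04]
scene brush 0.95 [ 0.588  -0.3808 -0.0007]
scene brush 0.18 [ 0.5361 -0.073   0.0012]
0.75 [ 0.18099155 -0.59822891  0.23957992] [3.10769927e+00 4.59740145e-01 3.70387857e-05] 1.0025347102257205
```

View pics/scene0.png

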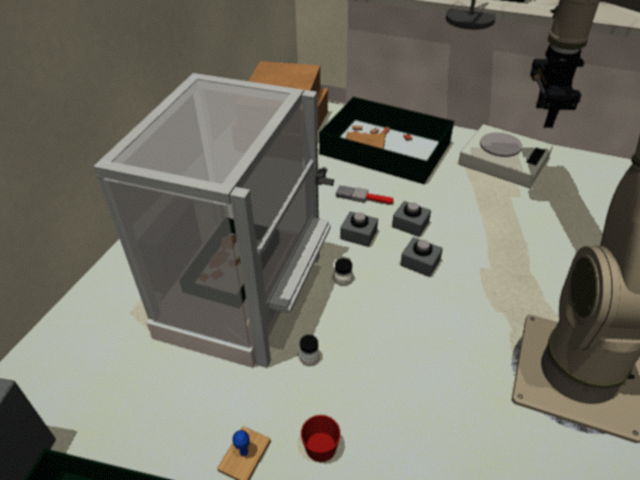

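View pics/top0.png

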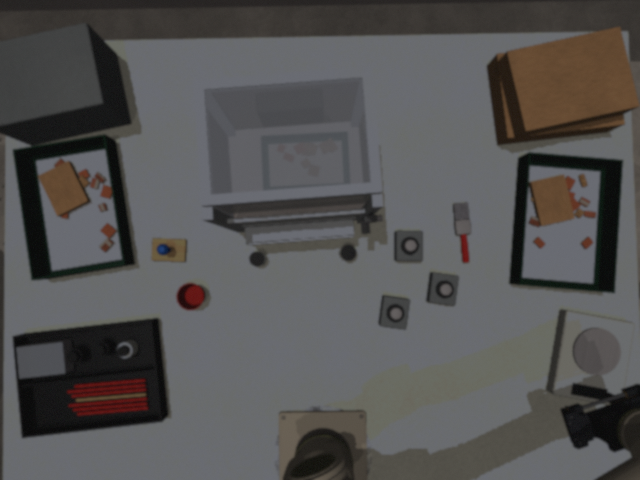

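The scene view shows the hood with its lip at about (300,262), the pointer at (322,178), and three switch boxes at (360,222), (411,215) and (422,252). The box meant is the rightmost one, at (443,289) in the top view, or world (0.436,-0.321). I'll move to the front of the hood with the fingers closing.

drive_tool(
  delta_pos=[
    [0.08,0.083,0.02],
    [0.08,0.083,0.02],
    [0.08,0.083,0.02],
    [0.08,0.083,0.02],
    [0.08,0.083,0.02],
  ],
  rot=[
    [0,0,-0.28],
    [0,0,-0.28],
    [0,0,-0.28],
    [0,0,-0.28],
    [0,0,-0.28],
  ],
  fingers=[-1,-1,-1,-1,-1],
)

```text
t: 1.25
eef_pos: [0.3018, -0.4726, 0.27]
tcp_rot: [3.128, 0.284, 0.0]
ft_force: [0.1, -0.5, -0.0]
finger_gap: 0.634
gripper_force: 0.0
```

drive_tool(
  delta_pos=[
    [0.08,0.083,0.02],
    [0.08,0.083,0.02],
    [0.08,0.083,0.02],
    [0.08,0.083,0.02],
    [0.08,0.083,0.02],
  ],
  rot=[
    [0,0,-0.28],
    [0,0,-0.28],
    [0,0,-0.28],
    [0,0,-0.28],
    [0,0,-0.28],
  ],
  fingers=[-1,-1,-1,-1,-1],
)

```text
t: 1.75
eef_pos: [0.4218, -0.3481, 0.3]
tcp_rot: [3.139, 0.108, 0.0]
ft_force: [0.4, -0.7, 0.3]
finger_gap: 0.172
gripper_force: 0.0
```

drive_tool(
  delta_pos=[
    [0.02,0.127,0],
    [0.02,0.127,0],
    [0.02,0.127,0],
    [0.02,0.127,0],
    [0.02,0.127,0],
  ],
  rot=[
    [0,0,0],
    [0,0,0],
    [0,0,0],
    [0,0,0],
    [0,0,0],
  ],
  fingers=[-1,-1,-1,-1,-1],
)

```text
t: 2.25
eef_pos: [0.451, -0.1572, 0.2998]
tcp_rot: [3.139, 0.11, 0.001]
ft_force: [0.9, -0.3, -0.4]
finger_gap: 0.007
gripper_force: 0.0
```

drive_tool(
  delta_pos=[
    [0.02,0.127,0],
    [0.02,0.127,0],
    [0.02,0.127,0],
    [0.02,0.127,0],
    [0.02,0.127,0],
  ],
  rot=[
    [0,0,0],
    [0,0,0],
    [0,0,0],
    [0,0,0],
    [0,0,0],
  ],
  fingers=[-1,-1,-1,-1,-1],
)

```text
t: 2.75
eef_pos: [0.481, 0.0333, 0.2999]
tcp_rot: [3.139, 0.109, 0.001]
ft_force: [1.0, -0.0, -0.6]
finger_gap: 0.006
gripper_force: 0.0
```

Run:
```python
from h import *
s=r.read_state();print(s["t"],s["joints"],s["eef_pos"],R.from_rotvec(s["tcp_rot"]).as_matrix().round(3),s["finger_gap"],s["ft_force"])
```

```text
2.75 [ 0.47917015  0.02240579 -0.64507415  1.69960926  0.0141875   1.423483
 -1.66907834] [0.48098421 0.03329698 0.2998599 ] [[ 0.998  0.07   0.001]
 [ 0.07  -0.998 -0.   ]
 [ 0.001  0.001 -1.   ]] 0.006210999401483218 [ 0.96066227 -0.03954719 -0.62635197]
```

drive_tool(
  delta_pos=[
    [0,0,0],
    [0,0,0],
    [0,0,0],
    [0,0,0],
    [0,0,0],
  ],
  rot=[
    [0.07,-0.99,0],
    [0.07,-0.99,0],
    [0.07,-0.99,0],
    [0.07,-0.99,0],
    [0.07,-0.99,0],
  ],
  fingers=[-1,-1,-1,-1,-1],
)

```text
t: 3.25
eef_pos: [0.4811, 0.0317, 0.3]
tcp_rot: [-3.064, -0.107, -0.623]
ft_force: [0.4, 0.3, 0.1]
finger_gap: 0.003
gripper_force: 0.0
```

drive_tool(
  delta_pos=[
    [0,0,0],
    [0,0,0],
    [0,0,0],
    [0,0,0],
    [0,0,0],
  ],
  rot=[
    [0.07,-0.99,0],
    [0.07,-0.99,0],
    [0.07,-0.99,0],
    [0.07,-0.99,0],
    [0.07,-0.99,0],
  ],
  fingers=[-1,-1,-1,-1,-1],
)

```text
t: 3.75
eef_pos: [0.4853, 0.0271, 0.3008]
tcp_rot: [-2.927, -0.091, -1.102]
ft_force: [0.5, -0.9, 0.3]
finger_gap: 0.005
gripper_force: 0.0
```

```bash
cat > s.py <<'E'
from h import *
s=r.read_state();M=R.from_rotvec(s["tcp_rot"]).as_matrix()
print(s["t"],np.round(s["joints"],2),np.round(s["eef_pos"],4),"tip",(s["eef_pos"]+.017*M[:,2]).round(4),M.round(3).tolist(),np.round(s["ft_force"],1))
E
python3 s.py
```

```text
3.75 [ 0.12 -0.5  -0.25  2.27 -0.1   0.64 -1.6 ] [0.4853 0.0271 0.3008] tip [0.4965 0.0277 0.2881] [[0.75, 0.059, 0.658], [0.05, -0.998, 0.032], [0.659, 0.008, -0.752]] [ 0.5 -0.9  0.3]
```

```bash
cat > kin.py <<'E'
from h import *
import itertools
from scipy.optimize import least_squares
J=[[1.254,.332,-.065,1.46,.022,1.35,-.088],[0.47917015,0.02240579,-0.64507415,1.69960926,0.0141875,1.423483,-1.66907834],[.12,-.5,-.25,2.27,-.1,.64,-1.6]]
P=[[.181,-.598,.24],[.481,.0333,.2999],[.4853,.0271,.3008]]
Ms=[R.from_rotvec([3.10769927,.459740145,0]).as_matrix(),R.from_rotvec([3.139,.109,.001]).as_matrix(),R.from_rotvec([-2.927,-.091,-1.102]).as_matrix()]
if __name__=="__main__":
    rz=lambda a:R.from_euler('z',a); ry=lambda a:R.from_euler('y',a)
    res=[]
    for s in itertools.product([1,-1],repeat=4):
        for o1,o7 in itertools.product([0,np.pi/2,np.pi,-np.pi/2],repeat=2):
          e=0
          for q,M in zip(J,Ms):
            Q=rz(s[0]*q[0]+o1)*ry(q[1])*rz(s[1]*q[2])*ry(q[3])*rz(s[2]*q[4])*ry(q[5])*rz(s[3]*q[6]+o7)
            e+=np.linalg.norm(Q.as_matrix()-M)
          res.append((e,s,o1,o7))
    res.sort(key=lambda x:x[0]); print(res[:4])
    e,s,o1,o7=res[0]
    A=[];b=[]
    for q,p in zip(J,P):
        R1=rz(s[0]*q[0]+o1)*ry(q[1]);R2=R1*rz(s[1]*q[2]);R3=R2*ry(q[3]);R4=R3*rz(s[2]*q[4])*ry(q[5])
        c=lambda Q,v:Q.as_matrix()@np.array(v,float)
        A.append(np.stack([np.array([0,0,1.]),c(R1,[0,0,1]),c(R3,[0,0,1]),c(R4,[0,0,1]),c(R2,[1,0,0]),c(R4,[1,0,0])],1));b.append(p)
    A=np.vstack(A);b=np.hstack(b)
    for k in(4,5,6):
        x,*_=np.linalg.lstsq(A[:,:k],b,rcond=None);print(x.round(3),np.abs(A[:,:k]@x-b).max())
E
python3 kin.py
```

```text
[(np.float64(0.012111333442699516), (-1, -1, -1, -1), 0, 1.5707963267948966), (np.float64(0.37449976465741946), (-1, -1, 1, -1), 0, 1.5707963267948966), (np.float64(1.1822661161060635), (1, 1, 1, 1), 0, -1.5707963267948966), (np.float64(1.3371880782659686), (-1, -1, 1, -1), 1.5707963267948966, 3.141592653589793)]
[0.267 0.444 0.482 0.34 ] 0.04608515111221349
[ 0.27   0.456  0.492  0.353 -0.012] 0.0461563714733523
[ 0.269  0.449  0.489  0.357 -0.065 -0.056] 0.04229115924346721
```

```bash
cat > fk.py <<'E'
from kin import *
rz=lambda a:R.from_euler('z',a); ry=lambda a:R.from_euler('y',a)
def frames(q):
    R1=rz(-q[0])*ry(q[1]);R2=R1*rz(-q[2]);R3=R2*ry(q[3]);R3b=R3*rz(-q[4]);R4=R3b*ry(q[5]);R5=R4*rz(-q[6]+np.pi/2)
    return R1,R2,R3,R4,R5
def cols(q):
    R1,R2,R3,R4,R5=[x.as_matrix() for x in frames(q)]
    z=np.array([0,0,1.])
    return np.stack([z,R1[:,2],R3[:,2],R4[:,2],R1[:,1],R3[:,1],R4[:,1]],1)
A=np.vstack([cols(q) for q in J]);b=np.hstack(P)
X=np.linalg.pinv(A,rcond=1e-3)@b
lo=np.array([-2.6,-.5,-1.47,.16,-1.27,.06,-2.6]);hi=np.array([2.6,2.12,1.34,2.42,4.41,2.06,2.6])
def fk(q): return cols(q)@X, frames(q)[-1]
def ik(p,M,q0,reg=.02):
    Mi=R.from_matrix(M).inv()
    def f(q):
        pp,Q=fk(q); return np.r_[(pp-p)*10,(Mi*Q).as_rotvec()*3,reg*(q-q0)]
    s=least_squares(f,np.clip(q0,lo+.03,hi-.03),bounds=(lo+.02,hi-.02))
    return s.x,np.abs(f(s.x)[:6]/np.r_[[10]*3,[3]*3])
E
python3 - <<'E'
from fk import *
print(X.round(3),np.abs(A@X-b).max(),np.linalg.svd(A)[1].round(3))
rng=np.random.default_rng(0); yaw=.07
for tilt in(50,65,80,90):
  t=np.radians(tilt)
  zt=np.array([np.sin(t),0,-np.cos(t)]);yt=np.array([0,-1,0]);M=rz(yaw).as_matrix()@np.stack([np.cross(yt,zt),yt,zt],1)
  for z in(.12,.24):
    p=np.array([.56,.045,z]); best=[]
    for k in range(25):
        q,e=ik(p,M,np.r_[rng.uniform(lo,hi)],1e-4)
        if e.max()<3e-3: best.append((np.min(np.minimum(q-lo,hi-q)),q.round(2)))
    best.sort(key=lambda x:-x[0]); print(tilt,z,len(best),best[:2])
E
```

```text
[ 0.259  0.44   0.493  0.326 -0.026 -0.038  0.018] 0.00039294722664112713 [3.013 2.939 1.701 0.477 0.372 0.147 0.031]
50 0.12 12 [(np.float64(0.04117616781197153), array([ 0.87,  0.01, -1.15,  2.38,  2.13,  0.2 ,  2.45])), (np.float64(0.03434403400123465), array([ 0.68,  0.  , -0.97,  2.39,  2.12,  0.2 ,  2.44]))]
50 0.24 9 [(np.float64(0.09086417525298351), array([-0.05, -0.28, -0.17,  2.33,  0.34,  0.24, -2.03])), (np.float64(0.08840152622864617), array([ 0.69, -0.33, -0.8 ,  2.33, -0.72,  0.21, -1.05]))]
65 0.12 0 []
65 0.24 0 []
80 0.12 0 []
80 0.24 0 []
90 0.12 0 []
90 0.24 0 []
```

Run:
```python
from fk import *
D={"lip":([0.5549,0.0474,0.1656],[0.5645,0.0439,0.1706]),"ptr":([0.5766,-0.0949,0.257],[0.5758,-0.0892,0.2556]),"btn":([0.4334,-0.3197,0.0696],[0.4363,-0.3217,0.0668])}
o=[T("scene")[2],T("top")[2]]
for k,(a,b) in D.items():
    A_=np.zeros((3,3));B=np.zeros(3)
    for p,c in zip((a,b),o):
        d=np.array(p)-c;d/=np.linalg.norm(d);N=np.eye(3)-np.outer(d,d)+1e-2*np.outer(d,d);A_+=N;B+=N@np.array(p)
    print(k,np.linalg.solve(A_,B).round(4),[tuple(np.round(px(c,np.linalg.solve(A_,B)))) for c in("scene","top")])
# straight scene lines: project hood outline guess for yaw check
q=np.array(r.read_state()["joints"]);p,Q=fk(q);print("fk err",p-r.read_state()["eef_pos"])
for tilt in(38,42,46):
  t=np.radians(tilt)
  zt=np.array([np.sin(t),0,-np.cos(t)]);yt=np.array([0,-1,0]);M=rz(.07).as_matrix()@np.stack([np.cross(yt,zt),yt,zt],1)
  qq=q.copy()
  for pt in([.5,.045,.2],[.5,.045,.1],[.56,.045,.1],[.56,.045,.16],[.56,.045,.25]):
    qq,e=ik(np.array(pt),M,qq,.003);print(tilt,pt,qq.round(2),e.max().round(4))
```

```text
lip [0.5611 0.0431 0.1598] [(np.float64(311.0), np.float64(261.0)), (np.float64(300.0), np.float64(241.0))]
ptr [ 0.575  -0.0891  0.2614] [(np.float64(328.0), np.float64(184.0)), (np.float64(358.0), np.float64(232.0))]
btn [ 0.4351 -0.3219  0.0674] [(np.float64(412.0), np.float64(205.0)), (np.float64(445.0), np.float64(289.0))]
fk err [ 0.00068718 -0.00124119  0.00030657]
38 [0.5, 0.045, 0.2] [ 0.15 -0.32 -0.35  2.34 -0.04  0.44 -1.69] 0.0
38 [0.5, 0.045, 0.1] [ 0.76 -0.12 -0.96  2.4   0.03  0.16 -1.76] 0.0083
38 [0.56, 0.045, 0.1] [ 0.57  0.06 -0.79  2.27  0.64  0.21 -2.29] 0.0
38 [0.56, 0.045, 0.16] [ 0.44 -0.08 -0.62  2.24  0.1   0.31 -1.78] 0.0
38 [0.56, 0.045, 0.25] [ 0.37 -0.22 -0.51  2.15 -0.09  0.52 -1.61] 0.0
42 [0.5, 0.045, 0.2] [ 0.16 -0.35 -0.36  2.4  -0.04  0.35 -1.7 ] 0.0
42 [0.5, 0.045, 0.1] [ 0.88 -0.09 -1.1   2.4   0.62  0.1  -2.36] 0.0174
42 [0.56, 0.045, 0.1] [-0.09  0.   -0.14  2.34  0.89  0.13 -2.58] 0.0088
42 [0.56, 0.045, 0.16] [-0.27 -0.13  0.04  2.32  0.46  0.25 -2.14] 0.0
42 [0.56, 0.045, 0.25] [-0.35 -0.27  0.11  2.23  0.31  0.48 -1.95] 0.0
46 [0.5, 0.045, 0.2] [ 0.29 -0.35 -0.49  2.4  -0.12  0.29 -1.65] 0.0304
46 [0.5, 0.045, 0.1] [ 0.92 -0.1  -1.15  2.4   0.83  0.08 -2.58] 0.0582
46 [0.56, 0.045, 0.1] [ 0.38  0.01 -0.58  2.33  0.92  0.08 -2.58] 0.047
46 [0.56, 0.045, 0.16] [ 0.16 -0.12 -0.38  2.34  0.57  0.14 -2.27] 0.0
46 [0.56, 0.045, 0.25] [-0.09 -0.28 -0.12  2.27  0.22  0.36 -1.9 ] 0.0
```

drive_tool(
  delta_pos=[
    [0,0,0],
    [0,0,0],
    [0,0,0],
    [0,0,0],
    [0,0,0],
  ],
  rot=[
    [-0.861,-0.042,0.984],
    [-0.861,-0.042,0.984],
    [-0.861,-0.042,0.984],
    [-0.861,-0.042,0.984],
    [-0.861,-0.042,0.984],
  ],
  fingers=[-1,-1,-1,-1,-1],
)

```text
t: 4.25
eef_pos: [0.4853, 0.0283, 0.3001]
tcp_rot: [2.671, 0.813, 1.013]
ft_force: [-0.2, 0.2, -0.3]
finger_gap: 0.008
gripper_force: 0.0
```

drive_tool(
  delta_pos=[
    [0,0,0],
    [0,0,0],
    [0,0,0],
    [0,0,0],
    [0,0,0],
  ],
  rot=[
    [-0.861,-0.042,0.984],
    [-0.861,-0.042,0.984],
    [-0.861,-0.042,0.984],
    [-0.861,-0.042,0.984],
    [-0.861,-0.042,0.984],
  ],
  fingers=[-1,-1,-1,-1,-1],
)

```text
t: 4.75
eef_pos: [0.4853, 0.0283, 0.3001]
tcp_rot: [2.257, 1.405, 0.868]
ft_force: [0.5, -1.0, -0.5]
finger_gap: 0.005
gripper_force: 0.0
```

```bash
python3 s.py
```

```text
4.75 [-0.1  -0.5  -0.1   2.27  0.1   0.66 -0.72] [0.4853 0.0283 0.3001] tip [0.4964 0.0288 0.2873] [[0.323, 0.682, 0.656], [0.892, -0.451, 0.03], [0.317, 0.575, -0.754]] [ 0.5 -1.  -0.5]
```

drive_tool(
  delta_pos=[
    [0,0,0],
    [0,0,0],
    [0,0,0],
    [0,0,0],
    [0,0,0],
  ],
  rot=[
    [-0.861,-0.042,0.984],
    [-0.861,-0.042,0.984],
    [-0.861,-0.042,0.984],
    [-0.861,-0.042,0.984],
    [-0.861,-0.042,0.984],
  ],
  fingers=[-1,-1,-1,-1,-1],
)

```text
t: 5.25
eef_pos: [0.4853, 0.0283, 0.3001]
tcp_rot: [1.747, 1.865, 0.685]
ft_force: [0.2, 0.2, -0.5]
finger_gap: 0.007
gripper_force: 0.0
```

drive_tool(
  delta_pos=[
    [0,0,0],
    [0,0,0],
    [0,0,0],
    [0,0,0],
    [0,0,0],
  ],
  rot=[
    [-0.861,-0.042,0.984],
    [-0.861,-0.042,0.984],
    [-0.861,-0.042,0.984],
    [-0.861,-0.042,0.984],
    [-0.861,-0.042,0.984],
  ],
  fingers=[-1,-1,-1,-1,-1],
)

```text
t: 5.75
eef_pos: [0.4853, 0.0282, 0.3001]
tcp_rot: [1.17, 2.187, 0.475]
ft_force: [-0.5, -0.3, 0.4]
finger_gap: 0.006
gripper_force: 0.0
```

drive_tool(
  delta_pos=[
    [0,0,0],
    [0,0,0],
    [0,0,0],
    [0,0,0],
    [0,0,0],
  ],
  rot=[
    [-0.861,-0.042,0.984],
    [-0.861,-0.042,0.984],
    [-0.861,-0.042,0.984],
    [-0.861,-0.042,0.984],
    [-0.861,-0.042,0.984],
  ],
  fingers=[-1,-1,-1,-1,-1],
)

```text
t: 6.25
eef_pos: [0.4853, 0.0283, 0.3001]
tcp_rot: [0.554, 2.371, 0.248]
ft_force: [0.2, -0.5, 0.6]
finger_gap: 0.003
gripper_force: 0.0
```

drive_tool(
  delta_pos=[
    [0,0,0],
    [0,0,0],
    [0,0,0],
    [0,0,0],
    [0,0,0],
  ],
  rot=[
    [-0.861,-0.042,0.984],
    [-0.861,-0.042,0.984],
    [-0.861,-0.042,0.984],
    [-0.861,-0.042,0.984],
    [-0.861,-0.042,0.984],
  ],
  fingers=[-1,-1,-1,-1,-1],
)

```text
t: 6.75
eef_pos: [0.4852, 0.0282, 0.3]
tcp_rot: [-0.079, 2.417, 0.012]
ft_force: [0.9, -0.4, 0.6]
finger_gap: 0.005
gripper_force: 0.0
```

```bash
python3 s.py
python3 - <<'E'
from fk import *
q0=np.array(r.read_state()["joints"])
for tilt in(41,46,52,58):
  t=np.radians(tilt)
  zt=np.array([np.sin(t),0,-np.cos(t)]);yt=np.array([0,1,0]);M=rz(.07).as_matrix()@np.stack([np.cross(yt,zt),yt,zt],1)
  qq=q0.copy()
  for pt in([.5,.045,.2],[.53,.045,.11],[.56,.045,.11],[.56,.045,.16],[.56,.045,.25]):
    qq,e=ik(np.array(pt),M,qq,.003);print(tilt,pt,qq.round(2),e.max().round(4))
E
```

```text
6.75 [-0.07 -0.5  -0.12  2.28  0.07  0.65  1.4 ] [0.4852 0.0282 0.3   ] tip [0.4965 0.0288 0.2873] [[-0.748, -0.06, 0.661], [-0.054, 0.998, 0.03], [-0.661, -0.013, -0.75]] [ 0.9 -0.4  0.6]
41 [0.5, 0.045, 0.2] [-0.03 -0.34 -0.2   2.39  0.13  0.39  1.3 ] 0.0
41 [0.53, 0.045, 0.11] [ 0.12 -0.08 -0.36  2.39  0.65  0.15  0.78] 0.0
41 [0.56, 0.045, 0.11] [ 0.13 -0.   -0.35  2.32  0.72  0.16  0.73] 0.0
41 [0.56, 0.045, 0.16] [-0.02 -0.11 -0.19  2.3   0.31  0.25  1.15] 0.0
41 [0.56, 0.045, 0.25] [-0.1  -0.25 -0.11  2.21  0.15  0.47  1.32] 0.0
46 [0.5, 0.045, 0.2] [ 0.29 -0.35 -0.49  2.4  -0.12  0.29  1.49] 0.0304
46 [0.53, 0.045, 0.11] [ 0.91 -0.08 -1.16  2.4   1.76  0.08 -0.37] 0.0004
46 [0.56, 0.045, 0.11] [ 0.88  0.05 -1.13  2.33  1.64  0.16 -0.16] 0.0
46 [0.56, 0.045, 0.16] [ 0.19 -0.12 -0.41  2.34  0.56  0.13  0.89] 0.0
46 [0.56, 0.045, 0.25] [-0.07 -0.28 -0.14  2.27  0.2   0.36  1.26] 0.0
52 [0.5, 0.045, 0.2] [ 0.23 -0.33 -0.48  2.4   0.23  0.23  1.12] 0.07
52 [0.53, 0.045, 0.11] [ 1.16  0.01 -1.45  2.4   2.11  0.21 -0.68] 0.0468
52 [0.56, 0.045, 0.11] [ 1.13  0.15 -1.42  2.4   2.2   0.33 -0.68] 0.0
52 [0.56, 0.045, 0.16] [ 0.8  -0.15 -1.06  2.38  2.29  0.09 -0.94] 0.0
52 [0.56, 0.045, 0.25] [-0.42 -0.34  0.14  2.35  0.74  0.3   0.76] 0.0
58 [0.5, 0.045, 0.2] [ 0.56 -0.31 -0.84  2.4   0.99  0.08  0.28] 0.0651
58 [0.53, 0.045, 0.11] [ 1.12  0.16 -1.45  2.4   2.15  0.38 -0.65] 0.0886
58 [0.56, 0.045, 0.11] [ 1.12  0.32 -1.45  2.4   2.26  0.51 -0.62] 0.0382
58 [0.56, 0.045, 0.16] [ 1.01 -0.1  -1.29  2.4   2.51  0.23 -1.15] 0.0302
58 [0.56, 0.045, 0.25] [-0.03 -0.32 -0.22  2.4   1.1   0.13  0.32] 0.0
```

drive_tool(
  delta_pos=[
    [0.013,0.006,-0.065],
    [0.013,0.006,-0.065],
    [0.013,0.006,-0.065],
    [0.013,0.006,-0.065],
    [0.013,0.006,-0.065],
  ],
  rot=[
    [0,0,0],
    [0,0,0],
    [0,0,0],
    [0,0,0],
    [0,0,0],
  ],
  fingers=[-1,-1,-1,-1,-1],
)

```text
t: 7.25
eef_pos: [0.5049, 0.0374, 0.2019]
tcp_rot: [-0.074, 2.417, 0.014]
ft_force: [-0.2, 0.4, -0.3]
finger_gap: 0.007
gripper_force: 0.0
```

drive_tool(
  delta_pos=[
    [0.013,0.006,-0.065],
    [0.013,0.006,-0.065],
    [0.013,0.006,-0.065],
    [0.013,0.006,-0.065],
    [0.013,0.006,-0.065],
  ],
  rot=[
    [0,0,0],
    [0,0,0],
    [0,0,0],
    [0,0,0],
    [0,0,0],
  ],
  fingers=[-1,-1,-1,-1,-1],
)

```text
t: 7.75
eef_pos: [0.5207, 0.0426, 0.1242]
tcp_rot: [-0.076, 2.418, 0.002]
ft_force: [-0.0, -0.3, 0.3]
finger_gap: 0.01
gripper_force: 0.0
```

```bash
python3 s.py; python3 -c "
from h import *
im=grab('scene','a');cv2.imwrite('pics/a2.png',cv2.resize(im[130:330,200:420,::-1],None,fx=3,fy=3,interpolation=cv2.INTER_CUBIC))"
```

```text
7.75 [ 0.58 -0.14 -0.79  2.41  0.3   0.12  1.1 ] [0.5207 0.0426 0.1242] tip [0.532  0.043  0.1115] [[-0.748, -0.055, 0.661], [-0.054, 0.998, 0.022], [-0.661, -0.019, -0.75]] [-0.  -0.3  0.3]
```

View pics/a2.png

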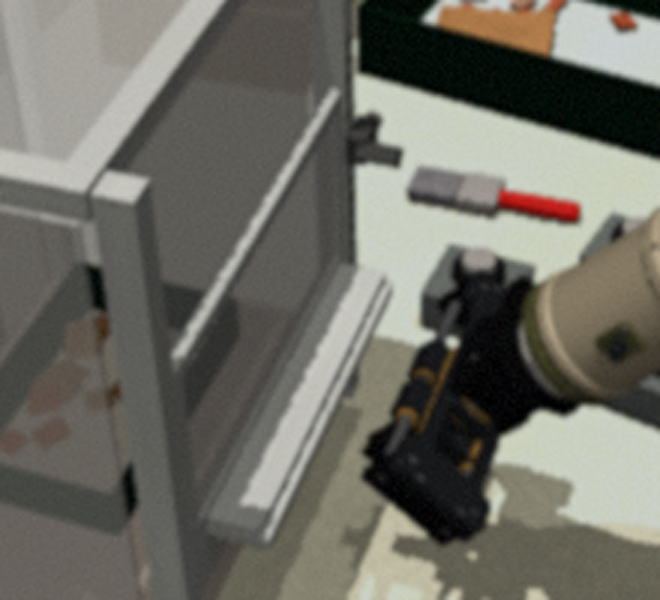

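drive_tool(
  delta_pos=[
    [0.026,0.002,-0.01],
    [0.026,0.002,-0.01],
    [0.026,0.002,-0.01],
    [0.026,0.002,-0.01],
    [0.026,0.002,-0.01],
  ],
  rot=[
    [0,0,0],
    [0,0,0],
    [0,0,0],
    [0,0,0],
    [0,0,0],
  ],
  fingers=[-1,-1,-1,-1,-1],
)

```text
t: 8.3
eef_pos: [0.5545, 0.0432, 0.1096]
tcp_rot: [-0.076, 2.423, -0.005]
ft_force: [-0.1, -1.1, -0.6]
finger_gap: 0.005
gripper_force: 0.0
```

```bash
python3 s.py; python3 -c "
from h import *
im=grab('top','b');cv2.imwrite('pics/b2.png',cv2.resize(im[150:280,190:410,::-1],None,fx=3,fy=3,interpolation=cv2.INTER_CUBIC)*2)
grab('scene','b3');places('scene',['lip','pointer_tip']);places('top',['lip','pointer_tip'])"
```

```text
8.3 [ 1.12  0.06 -1.33  2.33  1.13  0.19  0.38] [0.5545 0.0432 0.1096] tip [0.5656 0.0435 0.0968] [[-0.752, -0.053, 0.657], [-0.056, 0.998, 0.017], [-0.657, -0.024, -0.753]] [-0.1 -1.1 -0.6]
scene lip 0.55 [0.5585 0.0459 0.1637]
scene lip 0.19 [ 0.4221  0.3381 -0.0029]
scene pointer_tip 0.65 [ 0.5763 -0.0945  0.2565]
top lip 0.83 [0.5648 0.0435 0.1674]
top pointer_tip 0.61 [ 0.5731 -0.0915  0.2565]
```

View pics/b2.png

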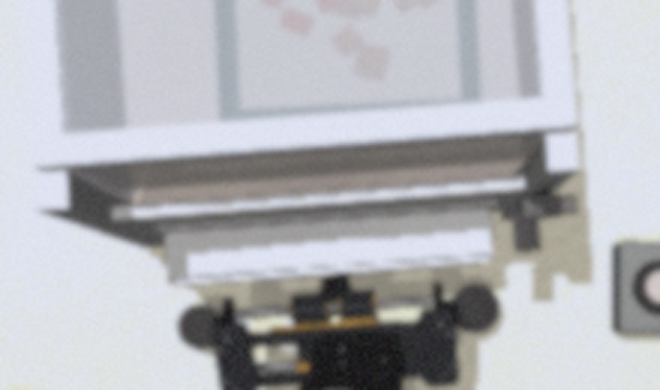

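drive_tool(
  delta_pos=[
    [0.005,0.001,0.015],
    [0.005,0.001,0.015],
    [0.005,0.001,0.015],
    [0,0,0.015],
    [0,0,0.015],
  ],
  rot=[
    [0,0,0],
    [0,0,0],
    [0,0,0],
    [0,0,0],
    [0,0,0],
  ],
  fingers=[-1,-1,-1,-1,-1],
)

```text
t: 9.1
eef_pos: [0.5581, 0.0451, 0.1313]
tcp_rot: [-0.076, 2.424, -0.002]
ft_force: [-1.4, -0.1, -6.9]
finger_gap: 0.001
gripper_force: 3.1
```

drive_tool(
  delta_pos=[
    [0,0,0.012],
    [0,0,0.012],
    [0,0,0.012],
    [0,0,0.012],
    [0,0,0.012],
  ],
  rot=[
    [0,0,0],
    [0,0,0],
    [0,0,0],
    [0,0,0],
    [0,0,0],
  ],
  fingers=[-1,-1,-1,-1,-1],
)

```text
t: 9.6
eef_pos: [0.5563, 0.0452, 0.1477]
tcp_rot: [-0.077, 2.428, -0.002]
ft_force: [-2.3, -1.8, -6.5]
finger_gap: 0.004
gripper_force: 2.7
```

```bash
python3 s.py; python3 -c "
from h import *
grab('scene','c');grab('top','c1');places('scene',['lip']);places('top',['lip'])"
```

```text
9.6 [ 0.88 -0.11 -1.06  2.3   0.12  0.19  1.31] [0.5563 0.0452 0.1477] tip [0.5674 0.0455 0.1348] [[-0.755, -0.055, 0.653], [-0.056, 0.998, 0.019], [-0.653, -0.022, -0.757]] [-2.3 -1.8 -6.5]
scene lip 0.67 [0.5584 0.046  0.182 ]
top lip 0.79 [0.5638 0.0426 0.1829]
```

drive_tool(
  delta_pos=[
    [0.002,0,0.015],
    [0.002,0,0.015],
    [0.002,0,0.015],
    [0.001,0,0.015],
    [0.001,0,0.015],
  ],
  rot=[
    [0,0,0],
    [0,0,0],
    [0,0,0],
    [0,0,0],
    [0,0,0],
  ],
  fingers=[-1,-1,-1,-1,-1],
)

```text
t: 10.3
eef_pos: [0.557, 0.0451, 0.1679]
tcp_rot: [-0.077, 2.433, -0.002]
ft_force: [-14.1, -1.5, -5.7]
finger_gap: 0.003
gripper_force: 7.2
```

drive_tool(
  delta_pos=[
    [0.001,0,0.015],
    [0.001,0,0.015],
    [0.001,0,0.015],
    [0.001,0,0.015],
    [0.001,0,0.01],
  ],
  rot=[
    [0,0,0],
    [0,0,0],
    [0,0,0],
    [0,0,0],
    [0,0,0],
  ],
  fingers=[-1,-1,-1,-1,-1],
)

```text
t: 10.8
eef_pos: [0.5573, 0.0451, 0.1874]
tcp_rot: [-0.077, 2.437, -0.002]
ft_force: [-21.1, -1.2, -5.7]
finger_gap: 0.005
gripper_force: 10.0
```

```bash
python3 s.py; python3 -c "
from h import *
im=grab('scene','d');cv2.imwrite('pics/d2.png',cv2.resize(im[150:290,270:370,::-1],None,fx=4,fy=4,interpolation=cv2.INTER_CUBIC))
grab('top','d1')
for k in range(3):
  places('scene',['lip','pointer_tip']);places('top',['lip','pointer_tip'])"
```

```text
10.8 [ 0.7  -0.19 -0.85  2.26 -0.1   0.31  1.52] [0.5573 0.0451 0.1874] tip [0.5683 0.0454 0.1744] [[-0.761, -0.056, 0.647], [-0.056, 0.998, 0.019], [-0.647, -0.022, -0.762]] [-21.1  -1.2  -5.7]
scene lip 0.87 [0.556  0.0452 0.2212]
scene lip 0.36 [ 0.5713 -0.0959  0.257 ]
scene pointer_tip 0.57 [ 0.5736 -0.0926  0.2549]
top lip 0.86 [0.5622 0.0411 0.2229]
top lip 0.5 [ 0.4268  0.3328 -0.001 ]
top pointer_tip 0.68 [ 0.5741 -0.0952  0.2562]
scene lip 0.87 [0.556  0.0452 0.2212]
scene lip 0.36 [ 0.5713 -0.0959  0.257 ]
scene pointer_tip 0.57 [ 0.5736 -0.0926  0.2549]
top lip 0.86 [0.5622 0.0411 0.2229]
top lip 0.5 [ 0.4268  0.3328 -0.001 ]
top pointer_tip 0.68 [ 0.5741 -0.0952  0.2562]
scene lip 0.87 [0.556  0.0452 0.2212]
scene lip 0.36 [ 0.5713 -0.0959  0.257 ]
scene pointer_tip 0.57 [ 0.5736 -0.0926  0.2549]
top lip 0.86 [0.5622 0.0411 0.2229]
top lip 0.5 [ 0.4268  0.3328 -0.001 ]
top pointer_tip 0.68 [ 0.5741 -0.0952  0.2562]
```

View pics/d2.png

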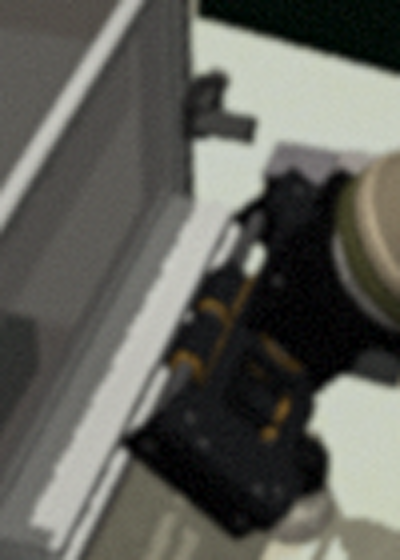

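drive_tool(
  delta_pos=[
    [-0.003,0,0.01],
    [-0.002,0,0.01],
    [-0.001,0,0.01],
    [-0.001,0,0.01],
    [0,0,0.01],
  ],
  rot=[
    [0,0,0],
    [0,0,0],
    [0,0,0],
    [0,0,0],
    [0,0,0],
  ],
  fingers=[-1,-1,-1,-1,-1],
)

```text
t: 12.0
eef_pos: [0.557, 0.0451, 0.2042]
tcp_rot: [-0.077, 2.432, -0.001]
ft_force: [-11.2, -1.6, -5.5]
finger_gap: 0.008
gripper_force: 6.1
```

drive_tool(
  delta_pos=[
    [0,0,0.01],
    [0,0,0.01],
    [0,0,0.01],
    [0,0,0.008],
    [0,0,0.005],
  ],
  rot=[
    [0,0,0],
    [0,0,0],
    [0,0,0],
    [0,0,0],
    [0,0,0],
  ],
  fingers=[-1,-1,-1,-1,-1],
)

```text
t: 12.5
eef_pos: [0.557, 0.0452, 0.2171]
tcp_rot: [-0.077, 2.432, -0.001]
ft_force: [-11.1, -2.1, -7.1]
finger_gap: 0.002
gripper_force: 6.3
```

```bash
python3 s.py; python3 -c "
from h import *
im=grab('scene','e');cv2.imwrite('pics/e2.png',cv2.resize(im[150:250,270:370,::-1],None,fx=6,fy=6,interpolation=cv2.INTER_CUBIC))
grab('top','e1')
places('scene',['lip','pointer_tip']);places('top',['lip','pointer_tip'])"
```

```text
12.5 [ 0.64 -0.24 -0.78  2.23 -0.17  0.38  1.58] [0.557  0.0452 0.2171] tip [0.5681 0.0455 0.2041] [[-0.758, -0.055, 0.65], [-0.056, 0.998, 0.02], [-0.65, -0.021, -0.759]] [-11.1  -2.1  -7.1]
scene lip 0.68 [0.5582 0.0488 0.2493]
scene lip 0.48 [0.5881 0.0483 0.2396]
scene pointer_tip 0.76 [ 0.5742 -0.0949  0.2605]
scene pointer_tip 0.51 [0.5832 0.0516 0.2419]
top pointer_tip 0.49 [ 0.5725 -0.093   0.2578]
top pointer_tip 0.21 [0.5625 0.041  0.2536]
```

View pics/e2.png

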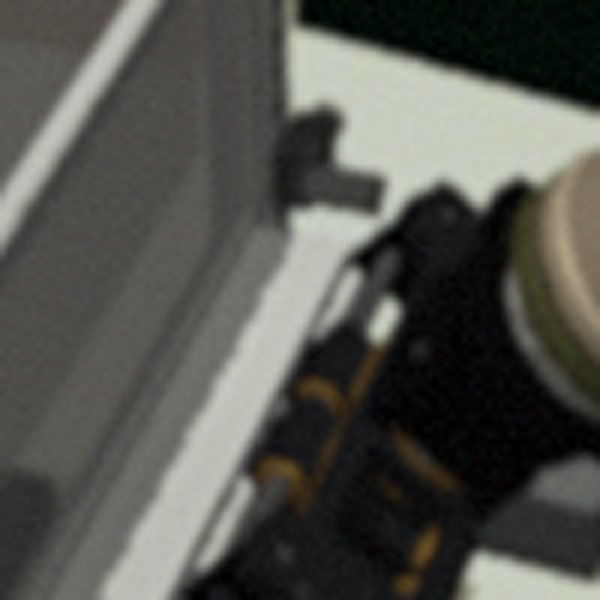

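```bash
cat > ov.py <<'E'
from h import *
import sys
def ov(n,zl,lip,yaw,zp,out,z=14,box=(300,160,50,45)):
    im=cv2.imread(f"pics/{n}.png"); x0,y0,wd,h=box
    c=cv2.resize(im[y0:y0+h,x0:x0+wd],None,fx=z,fy=z,interpolation=cv2.INTER_CUBIC)
    cam="top" if n.endswith("1") else "scene"
    if cam=="top": c=cv2.convertScaleAbs(c,alpha=2)
    cs,sn=np.cos(yaw),np.sin(yaw)
    P=lambda x,y,zz:np.array([lip[0]+cs*x-sn*y,lip[1]+sn*x+cs*y,zz])
    def pt(x,y,zz):
        u,v=px(cam,P(x,y,zz)); return int(round((u-x0+.5)*z-.5)),int(round((v-y0+.5)*z-.5))
    for a,b,col in(((.006,.13,zl),(.006,-.13,zl),(0,0,255)),((.042,-.13,zl),(.006,-.13,zl),(0,0,255)),((0,.13,zl-.008),(0,-.13,zl-.008),(255,0,0)),((.004,-.14,zp),(.034,-.14,zp),(0,255,0))):
        cv2.line(c,pt(*a),pt(*b),col,1)
    return c
E
python3 - <<'E'
from ov import *
a=ov("e",.2518,(.5605,.044),.07,.257,0,z=10,box=(300,165,45,50)); b=ov("e1",.2518,(.5605,.044),.07,.257,0,z=10,box=(335,210,35,50))
cv2.imwrite("pics/ov1.png",np.hstack([a,b]))
E
```

```text
(no output)
```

View pics/ov1.png

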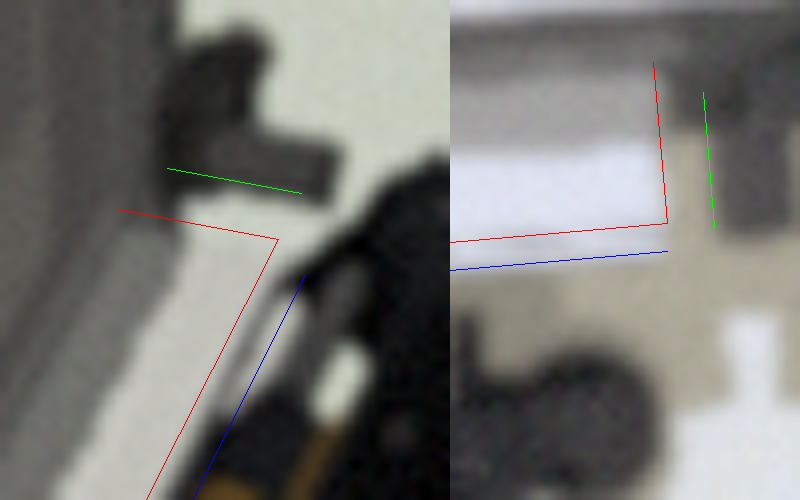

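Run:
```python
from ov import *
def tri(a,b):
    A_=np.zeros((3,3));B=np.zeros(3)
    for cam,(u,v) in(("scene",a),("top",b)):
        i,M,o=T(cam); d=M@np.array([(u-i["cx"])/i["fx"],(v-i["cy"])/i["fy"],1]);d/=np.linalg.norm(d)
        N=np.eye(3)-np.outer(d,d);A_+=N;B+=N@o
    p=np.linalg.solve(A_,B); return p.round(4),[np.round(px(c,p),1) for c in("scene","top")]
print(tri((332.8,185.0),(361.5,233.2)))
for zl in(.2518,.2548):
    print([np.round(px(c,[.5605-.13*np.sin(.07)+.006,.044+.13,zl]),1) for c in("scene","top")])
a=ov("e",.2518,(.5605,.044),.07,.257,0,z=10,box=(255,240,45,50)); b=ov("e1",.2518,(.5605,.044),.07,.257,0,z=10,box=(225,215,35,50))
cv2.imwrite("pics/ov2.png",np.hstack([a,b]))
```

```text
(array([ 0.5702, -0.0974,  0.2538]), [array([331.8, 185. ]), array([361.8, 234.1])])
[array([284.2, 274.1]), array([240.2, 241.7])]
[array([284.1, 272.9]), array([240. , 241.7])]
```

View pics/ov2.png

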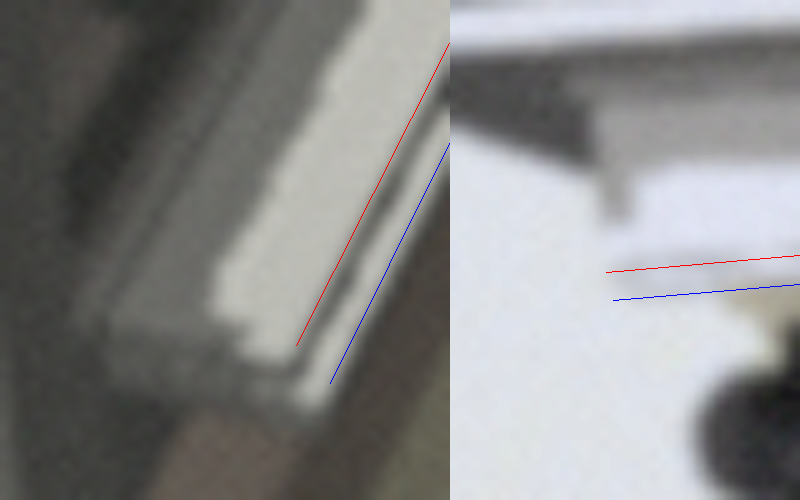

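drive_tool(
  delta_pos=[
    [0,0,0.005],
    [0,0,0.005],
    [0,0,0.005],
    [0,0,0],
    [0,0,0],
  ],
  rot=[
    [0,0,0],
    [0,0,0],
    [0,0,0],
    [0,0,0],
    [0,0,0],
  ],
  fingers=[-1,-1,-1,-1,-1],
)

```text
t: 13.3
eef_pos: [0.5571, 0.0452, 0.2216]
tcp_rot: [-0.077, 2.432, -0.001]
ft_force: [-12.6, -2.5, -3.6]
finger_gap: 0.006
gripper_force: 6.4
```

drive_tool(
  delta_pos=[
    [-0.01,0,-0.002],
    [-0.02,0,-0.01],
    [-0.04,0,-0.03],
    [-0.06,0,-0.03],
    [-0.06,0,-0.01],
  ],
  rot=[
    [0,0,0],
    [0,0,0],
    [0,0,0],
    [0,0,0],
    [0,0,0],
  ],
  fingers=[-1,-1,-1,-1,-1],
)

```text
t: 13.8
eef_pos: [0.5026, 0.0457, 0.2003]
tcp_rot: [-0.077, 2.423, -0.0]
ft_force: [-0.5, 0.2, -0.7]
finger_gap: 0.006
gripper_force: 0.0
```

```bash
python3 s.py
python3 - <<'E'
from ov import *
grab("scene","f");grab("top","f1")
places('scene',['lip','pointer_tip']);places('top',['lip','pointer_tip'])
k=dict(lip=(.5605,.044),yaw=.07,zp=.2538,out=0,z=10)
a=ov("f",.2538,box=(300,160,45,50),**k); b=ov("f1",.2538,box=(335,210,35,50),**k)
cv2.imwrite("pics/ov3.png",np.hstack([a,b]))
E
```

```text
13.8 [ 0.51 -0.37 -0.67  2.37 -0.31  0.37  1.67] [0.5026 0.0457 0.2003] tip [0.5137 0.0461 0.1875] [[-0.752, -0.056, 0.657], [-0.056, 0.998, 0.021], [-0.657, -0.021, -0.754]] [-0.5  0.2 -0.7]
scene lip 0.55 [0.5623 0.049  0.2536]
scene lip 0.45 [0.5213 0.1651 0.0013]
scene pointer_tip 0.69 [ 0.574  -0.0953  0.2572]
top lip 0.7 [0.5589 0.0401 0.2536]
top pointer_tip 0.74 [ 0.5738 -0.0919  0.2547]
```

View pics/ov3.png

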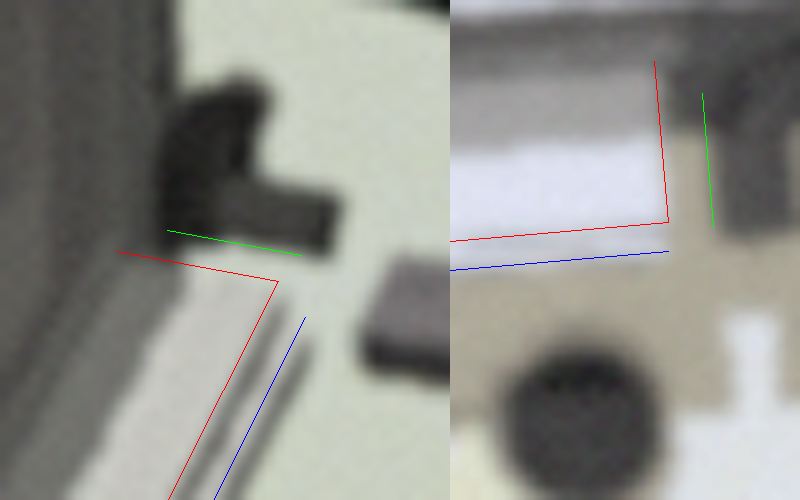

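```bash
cat > prof.py <<'E'
from h import *
from scipy.ndimage import map_coordinates
def prof(n,xs,ys,z0=.2545,lip=(.5605,.044),yaw=.07):
    cam="top" if n.endswith("1") else "scene"
    im=cv2.imread(f"pics/{n}.png").astype(float)
    cs,sn=np.cos(yaw),np.sin(yaw);out=[]
    for y in ys:
        uv=np.array([px(cam,[lip[0]+cs*x-sn*y,lip[1]+sn*x+cs*y,z0]) for x in xs])
        out.append([map_coordinates(im[:,:,c],[uv[:,1],uv[:,0]],order=1).mean() for c in range(3)])
    return np.array(out)
E
python3 - <<'E'
from prof import *
ys=-np.arange(.115,.160,.001)
for n in("f","f1"):
    a=prof(n,np.linspace(.010,.020,8),ys);
    print(n);print("\n".join(f"{y*1000:.0f} {v.round(0)}" for y,v in zip(ys,a)))
E
```

```text
f
-115 [188. 195. 195.]
-116 [188. 195. 194.]
-117 [188. 194. 194.]
-118 [187. 194. 194.]
-119 [187. 194. 194.]
-120 [187. 194. 194.]
-121 [187. 194. 194.]
-122 [187. 195. 194.]
-123 [187. 195. 194.]
-124 [188. 196. 194.]
-125 [188. 197. 195.]
-126 [189. 198. 196.]
-127 [190. 200. 197.]
-128 [191. 201. 198.]
-129 [192. 203. 199.]
-130 [193. 204. 199.]
-131 [193. 205. 199.]
-132 [192. 203. 197.]
-133 [189. 200. 194.]
-134 [184. 196. 190.]
-135 [178. 190. 184.]
-136 [169. 181. 175.]
-137 [157. 169. 163.]
-138 [143. 154. 149.]
-139 [128. 137. 133.]
-140 [111. 120. 116.]
-141 [ 96. 103. 100.]
-142 [82. 88. 87.]
-143 [72. 76. 76.]
-144 [65. 68. 69.]
-145 [62. 64. 65.]
-146 [60. 63. 63.]
-147 [61. 63. 64.]
-148 [61. 64. 64.]
-149 [62. 64. 65.]
-150 [62. 65. 66.]
-151 [62. 65. 66.]
-152 [62. 65. 66.]
-153 [62. 65. 66.]
-154 [63. 66. 66.]
-155 [63. 66. 67.]
-156 [64. 68. 68.]
-157 [67. 72. 71.]
-158 [71. 76. 75.]
-159 [79. 84. 83.]
f1
-115 [120. 112. 110.]
-116 [120. 112. 110.]
-117 [120. 112. 110.]
-118 [120. 112. 110.]
-119 [120. 112. 110.]
-120 [120. 112. 110.]
-121 [120. 112. 110.]
-122 [120. 113. 110.]
-123 [120. 113. 110.]
-124 [119. 112. 110.]
-125 [119. 112. 110.]
-126 [117. 111. 109.]
-127 [115. 109. 107.]
-128 [111. 106. 105.]
-129 [105. 102. 102.]
-130 [98. 98. 98.]
-131 [92. 94. 94.]
-132 [85. 89. 91.]
-133 [81. 86. 88.]
-134 [78. 85. 87.]
-135 [76. 83. 86.]
-136 [75. 82. 85.]
-137 [73. 81. 83.]
-138 [70. 77. 79.]
-139 [67. 73. 75.]
-140 [62. 67. 69.]
-141 [56. 61. 62.]
-142 [51. 55. 56.]
-143 [47. 49. 50.]
-144 [44. 45. 46.]
-145 [42. 43. 44.]
-146 [41. 42. 43.]
-147 [41. 41. 42.]
-148 [41. 41. 42.]
-149 [41. 41. 41.]
-150 [40. 40. 41.]
-151 [40. 40. 40.]
-152 [39. 39. 40.]
-153 [39. 39. 40.]
-154 [39. 38. 39.]
-155 [39. 39. 40.]
-156 [41. 42. 42.]
-157 [44. 46. 46.]
-158 [49. 51. 52.]
-159 [53. 57. 58.]
```

drive_tool(
  delta_pos=[
    [-0.03,0,0.02],
    [-0.03,-0.03,0.02],
    [-0.03,-0.05,0.02],
    [-0.03,-0.05,0.02],
    [-0.02,-0.05,0.02],
  ],
  rot=[
    [-0.06,0.9,0],
    [-0.06,0.9,0],
    [-0.06,0.9,0],
    [-0.06,0.9,0],
    [-0.06,0.9,0],
  ],
  fingers=[-1,-1,-1,-1,-1],
)

```text
t: 14.6
eef_pos: [0.4614, -0.0094, 0.2312]
tcp_rot: [-0.095, 2.787, -0.018]
ft_force: [0.5, -0.1, 0.1]
finger_gap: 0.005
gripper_force: 0.0
```

drive_tool(
  delta_pos=[
    [0,-0.06,0],
    [0,-0.06,0],
    [0,-0.06,0],
    [0,-0.06,0],
    [0,-0.06,0],
  ],
  rot=[
    [-0.06,0.9,0],
    [-0.06,0.9,0],
    [-0.06,0.9,0],
    [-0.06,0.9,0],
    [-0.06,0.9,0],
  ],
  fingers=[-1,-1,-1,-1,-1],
)

```text
t: 15.1
eef_pos: [0.462, -0.1, 0.2304]
tcp_rot: [0.112, -3.132, 0.037]
ft_force: [-0.2, 0.5, 0.1]
finger_gap: 0.004
gripper_force: 0.0
```

drive_tool(
  delta_pos=[
    [0,-0.08,0],
    [0,-0.1,0],
    [0,-0.1,0],
    [0,-0.1,0],
    [0,-0.1,0],
  ],
  rot=[
    [0,0,-0.8],
    [0,0,-0.8],
    [0,0,-0.8],
    [0,0,-0.8],
    [0,0,-0.8],
  ],
  fingers=[-1,-1,-1,-1,-1],
)

```text
t: 15.6
eef_pos: [0.4603, -0.2459, 0.2304]
tcp_rot: [-0.398, -3.107, 0.037]
ft_force: [0.4, -0.7, -0.0]
finger_gap: 0.004
gripper_force: 0.0
```

```bash
python3 s.py
python3 - <<'E'
from prof import *
ys=-np.arange(.115,.160,.001)
grab("scene","g");grab("top","g1")
print("bench",prof("g",np.linspace(-.03,-.02,5),[-.15,-.145]).round())
for n,k in(("g",1),("g1",0)):
    a=prof(n,np.linspace(.010,.020,8),ys)[:,k]; print(n,a.round(0).tolist())
places('scene',['lip','pointer_tip','fan_button_top']);places('top',['lip','pointer_tip','fan_button_top'])
E
```

```text
15.6 [ 0.77  0.14 -0.42  1.73  0.08  1.29  1.65] [ 0.4603 -0.2459  0.2304] tip [ 0.4601 -0.2462  0.2134] [[-0.968, 0.252, -0.011], [0.252, 0.967, -0.022], [0.005, -0.024, -1.0]] [ 0.4 -0.7 -0. ]
bench [[171. 181. 176.]
 [130. 134. 133.]]
g [181.0, 181.0, 181.0, 181.0, 180.0, 180.0, 181.0, 181.0, 182.0, 182.0, 183.0, 184.0, 186.0, 188.0, 189.0, 190.0, 191.0, 189.0, 187.0, 182.0, 176.0, 167.0, 155.0, 141.0, 126.0, 109.0, 94.0, 81.0, 71.0, 64.0, 60.0, 58.0, 57.0, 57.0, 58.0, 58.0, 59.0, 59.0, 59.0, 59.0, 59.0, 61.0, 64.0, 69.0, 77.0]
g1 [118.0, 118.0, 118.0, 118.0, 118.0, 118.0, 118.0, 118.0, 118.0, 118.0, 117.0, 115.0, 113.0, 109.0, 103.0, 97.0, 91.0, 84.0, 80.0, 77.0, 74.0, 73.0, 72.0, 69.0, 65.0, 61.0, 56.0, 51.0, 46.0, 44.0, 42.0, 41.0, 41.0, 40.0, 40.0, 39.0, 39.0, 39.0, 39.0, 38.0, 38.0, 40.0, 43.0, 48.0, 52.0]
scene lip 0.66 [0.5587 0.0478 0.2544]
scene pointer_tip 0.7 [ 0.574  -0.095   0.2568]
scene fan_button_top 0.64 [ 0.4358 -0.3191  0.0697]
scene fan_button_top 0.6 [ 0.5449 -0.2309  0.0707]
scene fan_button_top 0.44 [ 0.3734 -0.1932  0.065 ]
top lip 0.95 [0.5635 0.0383 0.2571]
top pointer_tip 0.73 [0.5617 0.0421 0.2596]
top pointer_tip 0.71 [ 0.5718 -0.0936  0.2574]
top pointer_tip 0.66 [ 0.5482  0.4008 -0.0038]
top fan_button_top 0.66 [ 0.5494 -0.2373  0.0695]
top fan_button_top 0.43 [ 0.3807 -0.1985  0.0673]
```

drive_tool(
  delta_pos=[
    [-0.017,-0.05,-0.08],
    [-0.017,-0.05,-0.08],
    [-0.017,-0.05,-0.08],
    [-0.017,-0.05,-0.08],
    [-0.017,-0.05,-0.08],
  ],
  rot=[
    [0,0,0],
    [0,0,0],
    [0,0,0],
    [0,0,0],
    [0,0,0],
  ],
  fingers=[-1,-1,-1,-1,-1],
)

```text
t: 16.5
eef_pos: [0.4356, -0.3176, 0.1095]
tcp_rot: [-0.385, -3.109, 0.036]
ft_force: [0.1, -0.2, 0.9]
finger_gap: 0.006
gripper_force: 0.0
```

drive_tool(
  delta_pos=[
    [0,0,-0.015],
    [0,0,-0.015],
    [0,0,-0.015],
    [0,0,-0.01],
    [0,0,-0.01],
  ],
  rot=[
    [0,0,0],
    [0,0,0],
    [0,0,0],
    [0,0,0],
    [0,0,0],
  ],
  fingers=[-1,-1,-1,-1,-1],
)

```text
t: 17.0
eef_pos: [0.4362, -0.3172, 0.0912]
tcp_rot: [-0.385, -3.109, 0.036]
ft_force: [-0.2, 0.2, -0.1]
finger_gap: 0.009
gripper_force: 0.0
```

```bash
python3 s.py
python3 - <<'E'
from h import *
im=grab("scene","h0");t=grab("top","h1")
u,v=[int(round(x)) for x in px("scene",[.4355,-.321,.068])]
a,b=[int(round(x)) for x in px("top",[.4355,-.321,.068])]
A=cv2.resize(im[v-35:v+35,u-35:u+35,::-1],(420,420),interpolation=cv2.INTER_CUBIC)
B=cv2.convertScaleAbs(cv2.resize(t[b-30:b+30,a-30:a+30,::-1],(380,420)),alpha=2)
cv2.imwrite("pics/h2.png",np.hstack([A,B]))
E
```

```text
17.0 [ 0.84  0.3  -0.35  1.84  0.15  1.02  1.74] [ 0.4362 -0.3172  0.0912] tip [ 0.436  -0.3176  0.0742] [[-0.97, 0.244, -0.011], [0.244, 0.969, -0.022], [0.005, -0.024, -1.0]] [-0.2  0.2 -0.1]
```

View pics/h2.png

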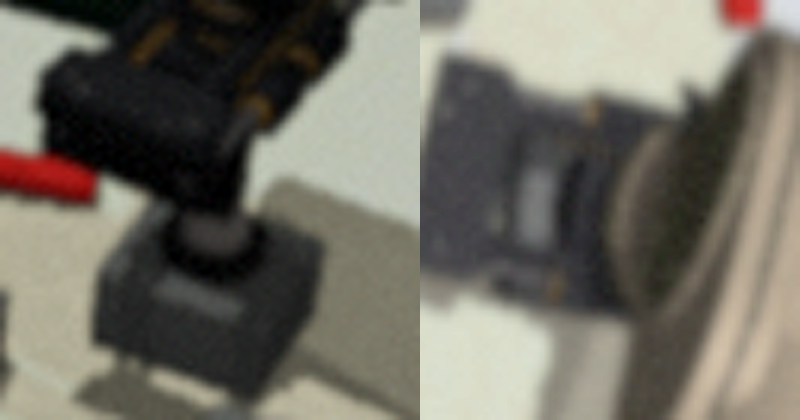

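The fingertips stand just above the right box's button at crop (215,225), so I'll press now.

drive_tool(
  delta_pos=[
    [0,-0.01,-0.008],
    [0,0,-0.008],
    [0,0,-0.008],
    [0,0,-0.008],
    [0,0,-0.006],
  ],
  rot=[
    [0,0,0],
    [0,0,0],
    [0,0,0],
    [0,0,0],
    [0,0,0],
  ],
  fingers=[-1,-1,-1,-1,-1],
)

```text
t: 17.6
eef_pos: [0.4355, -0.321, 0.0793]
tcp_rot: [-0.387, -3.108, 0.036]
ft_force: [-0.4, -0.6, 5.0]
finger_gap: 0.005
gripper_force: 2.2
```

drive_tool(
  delta_pos=[
    [0,0,-0.003],
    [0,0,-0.003],
    [0,0,-0.003],
    [0,0,0],
    [0,0,0],
  ],
  rot=[
    [0,0,0],
    [0,0,0],
    [0,0,0],
    [0,0,0],
    [0,0,0],
  ],
  fingers=[-1,-1,-1,-1,-1],
)

```text
t: 18.1
eef_pos: [0.4357, -0.321, 0.0782]
tcp_rot: [-0.387, -3.108, 0.037]
ft_force: [-7.2, 1.8, 19.7]
finger_gap: 0.008
gripper_force: 9.8
```

The force has risen to 19.7 N against a hard stop, so the button is fully down. Releasing it.

drive_tool(
  delta_pos=[
    [0,0,0.01],
    [0,0,0.03],
    [0,0,0.06],
    [0,0,0.08],
    [0,0,0.08],
  ],
  rot=[
    [0,0,0],
    [0,0,0],
    [0,0,0],
    [0,0,0],
    [0,0,0],
  ],
  fingers=[-1,-1,-1,-1,-1],
)

```text
t: 18.6
eef_pos: [0.4353, -0.32, 0.1553]
tcp_rot: [-0.386, -3.107, 0.034]
ft_force: [0.7, 0.6, -0.5]
finger_gap: 0.007
gripper_force: 0.0
```

drive_tool(
  delta_pos=[
    [0,0,0.08],
    [0,0,0.08],
    [0,0,0.05],
    [0,0,0],
    [0,0,0],
  ],
  rot=[
    [0,0,0],
    [0,0,0],
    [0,0,0],
    [0,0,0],
    [0,0,0],
  ],
  fingers=[-1,-1,-1,-1,-1],
)

```text
t: 19.1
eef_pos: [0.4353, -0.3204, 0.2168]
tcp_rot: [-0.387, -3.107, 0.035]
ft_force: [0.8, 0.8, -0.9]
finger_gap: 0.003
gripper_force: 0.0
```

```bash
python3 s.py
python3 - <<'E'
from h import *
grab("scene","i");grab("top","i1")
places('scene',['lip','pointer_tip','fan_button_top']);places('top',['lip','pointer_tip'])
for t in('tin_cup','ink_black','ink_white','stamp','brush'): places('scene',[t])
E
```

```text
19.1 [ 0.86  0.18 -0.36  1.7   0.09  1.27  1.8 ] [ 0.4353 -0.3204  0.2168] tip [ 0.4351 -0.3207  0.1998] [[-0.969, 0.245, -0.013], [0.245, 0.969, -0.021], [0.007, -0.023, -1.0]] [ 0.8  0.8 -0.9]
scene lip 0.55 [0.5585 0.046  0.2528]
scene pointer_tip 0.75 [ 0.5717 -0.0947  0.257 ]
scene pointer_tip 0.17 [0.7639 0.0629 0.0016]
scene fan_button_top 0.69 [ 0.5479 -0.2331  0.0688]
scene fan_button_top 0.55 [ 0.3711 -0.1937  0.0696]
scene fan_button_top 0.48 [ 0.435  -0.3188  0.0701]
top lip 0.88 [0.5618 0.0402 0.2567]
top lip 0.42 [ 0.5737 -0.0922  0.2581]
top pointer_tip 0.55 [ 0.5746 -0.0921  0.2587]
scene tin_cup 0.92 [ 0.4228  0.3362 -0.0007]
scene ink_black 0.74 [5.205e-01 1.645e-01 5.000e-04]
scene ink_black 0.32 [ 5.490e-01  3.997e-01 -3.000e-04]
scene ink_white 0.96 [ 5.339e-01 -7.440e-02 -2.000e-04]
scene stamp 0.72 [0.5489 0.4006 0.0018]
```

```bash
python3 -c "
from h import *
print(r.job_done())"
```

```text
the job is handed in; nothing more can be done
None
```

I handed the job in at about 19 s: the window stands with its lip 1–2 mm below the pointer by my camera estimates, and the rightmost box's fan button was pressed to its stop and released. The jars, cup and stamp were found where they stood; the brush and finds tray weren't re-measured, and no verdict came back.

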